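Spray the dirty parts and lift the wash basket to drain

TASK

Wet the dirty sprocket and sleeve: push the spray head of the cleaner bottle behind the drip tray fully down and let it spring back up. Then take the wire basket by its handle and lift it straight up about 10 cm with the parts in it, keeping it level all the way and leaving the spacer tubes and the hopper cap where they are. Finish while still holding the basket there over the tray to drain, level and still: do not put it down or let go.

Things in the scene. Friction and masses are not known exactly. Their poses are not given: they have to be found in the camera images.
- station: stainless drip tray with a bottle caddy on its +x side, one piece fixed on the bench. Origin: centre of the tray's underside, on the bench top (z = 0). Tray 190 mm along its x, 270 mm along its y, 30 mm high, walls and floor 4 mm. Caddy: open box 78 x 176 x 75 mm high, centred 138 mm along +x, two bays side by side with a fixed bottle in each, axes at y = +43 and -43 mm.
- capped_bottle: white bottle fixed in one bay of the caddy, 64 mm across, with a wide ribbed screw cap (40 mm across, top 176 mm above the bench) and nothing to press. Origin: centre of its underside, 4 mm above the bench. The bottle with the spray head is alike below its top and stands in the other bay; which is on which side changes.
- spray_head (a joint): travel of the sprung spray head, in m: 0 = up (at rest), 0.008 = fully down. It moves straight down, needs about 4 N to start and 8 N at the bottom, and springs back by itself when let go.
- spray_top (a point): centre of the flat top of the spray head, a grey round button 28 mm across and 16 mm high with a small snout towards the tray (the point moves with it); at rest it is 192 mm above the bench.
- basket: wire basket standing loose on the tray floor, 130 mm along its own x, 200 mm along its own y, walls 50 mm high. Origin: centre of its underside, 4 mm above the bench at the start; z up. A fixed arch handle crosses the middle along the basket's x. About 0.34 kg, 0.65 kg with the parts in it (both vary by up to a quarter).
- handle (a point): middle of the handle's black grip, 115 mm above the basket's underside, 119 mm above the bench at the start. The grip is a level flat-sided bar 84 mm long along the basket's x, 16 mm thick along its y, 22 mm high; below it is free down to the parts, at most 45 mm above the basket's underside. The bottles stay at least 80 mm away from this point.
- sprocket: worn steel chain sprocket with a hub, 60 mm across, 24 mm high, lying flat loose in the basket. Origin: centre of its underside.
- sleeve: white ceramic bearing sleeve, a tube 40 mm across and 40 mm high, standing loose in the basket. Origin: centre of its underside.
- spacer0: aluminium spacer tube standing on the bench, 32 mm across, 90 mm high; bystander. Origin: centre of its underside.
- spacer1: a second, equal spacer tube; bystander. Origin: centre of its underside.
- hopper_cap: feeder hopper screw cap lying on the bench, 132 mm across, 49 mm high over its grip bar; bystander. Origin: centre of its underside.
There are look-alikes about, which are no part of the job. What is shaped like the part that bears spray_head but red or yellow is not meant.

How it is judged:
By the outcome, as a careful person would: the job done as asked, in the order asked, and still so for the second after the job is handed in, while the arm keeps its last pose, push and grip.
It also fails if it takes over 43 s, if anything falls off the work surface, if the arm or the gripper's body presses on something with over 40 N, if the wrist force passes 120 N, or if a joint passes its speed limit or range.

ROBOT

A 6-joint arm with a two-finger parallel gripper is mounted at the origin on the work surface. World frame = base frame: x ahead of the robot, y to its left, z up, the work surface at z = 0. Lengths are in m, angles in rad, forces in N, time in s.
With the tool pointing down it reaches from about 0.325 to 0.75 m from the base axis. Payload 7.6 kg.
Tool frame: the origin (TCP) lies between the finger pads; the fingertips stand 14 mm ahead of it and the grasp point (between the pads) lies 5 mm behind it; z points along the fingers, y is the direction in which the jaws open and shut (so a half turn about z gives the same grasp; the last joint's range is limited). The gripper opens to 85 mm and grips with 20 to 120 N. Pads are 22 mm wide; open, the fingers measure 114 mm over their backs; the gripper's body (76 mm by 85 mm) begins 54 mm behind the grasp point. The pads swing forward as they close: fully open they stand 13 mm farther back than shut.
Start: joints at [-1.362, 0.052, 1.401, -0, 1.689, -0.07], TCP at [0.145, -0.505, 0.245] pointing down, gripper open.
Joint ranges: [-2.9, 2.9], [-0.91, 2.17], [0.12, 2.37], [-1.06, 4.2], [0.26, 2.73], [-2.93, 2.93]. Speed limits (rad/s): [2.57, 2.57, 3.01, 3.14, 3.14, 3.14].

INTERFACE

Orientations are given as a rotation vector (axis times angle).
In Python, from rig import get_state, viewer, job gives the robot as it stands.
- The arm moves only by the tool step_arm, never from a script. Its argument "rows" is a list of rows, each a list of 5 numbers: the shift along the tool's x, y, z in m, then the turn about the tool's z in rad, then the opening, from 0 (shut) to 1 (fully open). In form: [[dx, dy, dz, spin, jaw], ...]. A call has 1 to 12 rows; each row is the pose to reach, as a shift and turn from the pose measured when the call began, along the tool's axes at that moment; what a row does not reach only later rows make up. A row lasts 1/10 s, in which the tool goes at most 50 mm and 8.59 degrees, less where a joint would pass 70% of its speed; a pose out of reach is approached as far as the arm can. A call with a gripper value outside its range is refused whole. The fingers move at their own pace and stop on an object; "grip_force" is the grip in N (left out, the last holds). Time passes only in rows, so rows that repeat a pose let the fingers close. It gives the time, the measured TCP pose, the force and the opening at its end, in the units of the state.
- get_state(): the state, without advancing time (a new reading comes with each control period).
- viewer.read_camera(name): name is "scene" or "top" or "wrist"; returns (picture, depth): 400x640x3 uint8, red, green, blue; 400x640 float32, m along the optical axis (not along the pixel's ray), 0 where there is no reading.
- viewer.get_calibration(name): a dict with "mtx" (3x3 intrinsics, pixels), "k1" (the pictures are not rectified: a ray, as slopes to the right and down, at radius r is drawn at 1 + k1 r^2 times it, then the intrinsics apply), "R" (3x3) and "t" (3): a world point X has camera coordinates R X + t; the wrist camera has in their place "T_tool_cam" (4x4, takes a point from camera to tool coordinates, whose origin is the TCP and whose axes are the flange's). Camera axes: x right, y down, z forward; pixel columns grow to the right and rows downward; lengths in m; the calibration is good to about 2 mm. A picture is of the moment at which its call begins: read the wrist's pose just before it. get_calibration takes no time and is no camera call.
- job.hand_in(): hands the job in, once; it reports no verdict.
The state is a dict: "time": time; "joints": joint angles; "joint_velocities": joint speeds; "tau": joint torques, N m; "eef_pos": TCP position; "eef_rot": TCP orientation; "ft_force": force on the tool from outside, world axes, zero at the start; "ft_torque": the same for the moment, N m; "opening": finger opening in m.
Only numpy, scipy, OpenCV 4.12 (cv2) and the standard library are available. Lean on these libraries where they do the work, as an engineer would, in place of code of your own. Each camera call takes 0.05 s, during which the arm holds its last target.

## Working session

There is one attempt and no reset: what is moved stays moved. The work goes in short steps, Python scripts to look and compute and a tool call to move; the robot and the scene stay as the last step left them, time stands still between calls to the robot, and variables do not carry over. Pictures are saved under pics/ and viewed, and the job is handed in when it is done.

Besides the shell and the picture viewer there is one more tool, called after ">>>" as name(argument=value, ...) on one line, values as JSON. step_arm: Moves the arm, as the interface text tells. Its arguments: {"type":"object","properties":{"rows":{"type":"array"},"grip_force":{"type":"number"}},"required":["rows"]}

```bash
ls; mkdir -p pics; cat > h.py <<'E'
import numpy as np, cv2
from rig import get_state, viewer, job
def snap(n,fn):
    im,d=viewer.read_camera(n); cv2.imwrite('pics/'+fn+'.png',im[:,:,::-1]); np.savez('pics/'+fn+'.npz',im=im,d=d); return im,d
def ray(n,u,v,pose=None):
    c=viewer.get_calibration(n);K=np.array(c['mtx']);k=c['k1']
    p=cv2.undistortPoints(np.array([[[u,v]]],float),K,np.array([k,0,0,0,0.])).ravel()
    d=np.array([p[0],p[1],1.])
    if n!='wrist':
        R=np.array(c['R']);t=np.array(c['t']); return -R.T@t,R.T@d
    T=np.array(c['T_tool_cam']);Rw=cv2.Rodrigues(np.array(pose[1],float))[0]
    return Rw@T[:3,3]+np.array(pose[0]),Rw@T[:3,:3]@d
def plane(n,u,v,z,pose=None):
    o,d=ray(n,u,v,pose); return o+d*(z-o[2])/d[2]
def deep(n,u,v,dep,pose=None):
    o,d=ray(n,u,v,pose); return o+d*dep
E
python3 - <<'E'
from h import *
s=get_state();print(s)
snap('scene','s0');snap('top','t0')
E
```

```text
pics
{'time': 0.0, 'joints': array([-1.36232069e+00,  5.28506546e-02,  1.40172966e+00,  2.81148147e-05,
        1.68858009e+00, -7.02785119e-02]), 'joint_velocities': array([ 1.34072260e-03,  4.36771628e-04,  1.21302988e-03, -7.52253240e-04,
       -5.37861300e-04, -4.46357380e-05]), 'tau': array([-1.40229055e-03, -3.81666327e+01, -3.60190165e+01, -1.43695574e-04,
        6.27982619e-03,  3.48617903e-06]), 'eef_pos': array([ 0.14444132, -0.50445472,  0.24446264]), 'eef_rot': array([-3.10957631e+00, -4.36237255e-01,  1.26208675e-04]), 'ft_force': array([ 0.17216874, -0.10461731,  0.52043535]), 'ft_torque': array([-0.03304764, -0.04858208,  0.04791012]), 'opening': 0.08544043045008226}
```

View pics/s0.png

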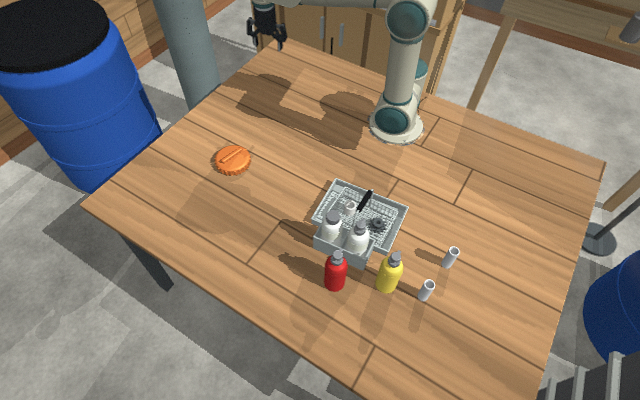

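View pics/t0.png

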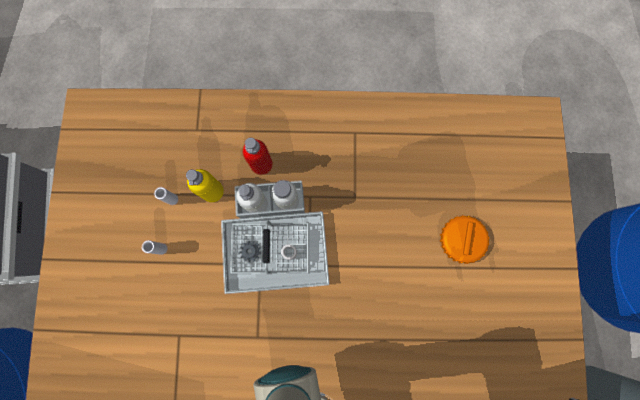

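The scene camera shows the tray and basket near (355,215). Two white bottles stand in the caddy at (333,225) and (359,237), with red and yellow look-alikes at (336,270) and (390,275). In the top view the white bottles are at (250,197) and (283,192). I'll enlarge both views to see which one has the spray head.

```bash
python3 - <<'E'
import cv2,numpy as np
a=cv2.imread('pics/s0.png')[170:300,290:420];b=cv2.imread('pics/t0.png')[130:300,210:340]
a=cv2.resize(a,(400,400),interpolation=2);b=cv2.resize(b,(390,510),interpolation=2)
o=np.zeros((510,800,3),np.uint8);o[:400,:400]=a;o[:,405:795]=b
cv2.imwrite('pics/c0.png',o)
E
```

```text
(no output)
```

View pics/c0.png

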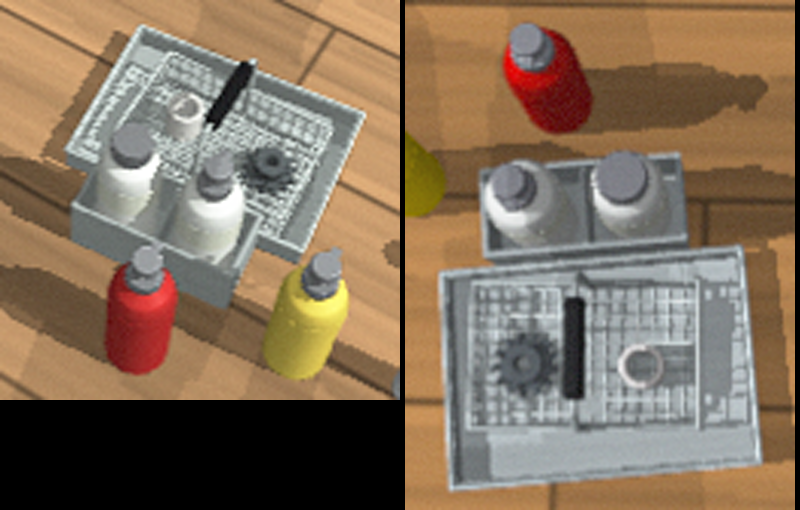

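The crop shows a narrow stepped grey button with a snout on the scene-right / top-left bottle, scene ≈(361,223) and top ≈(247,191). The other white bottle has a wide ribbed cap, and the red and yellow ones are look-alikes. Next I'll measure the button top and the handle.

```bash
python3 - <<'E'
from h import *
for n,f,r in(('top','t0',(225,205,310,300)),('scene','s0',(345,180,385,220))):
    z=np.load(f'pics/{f}.npz');im=z['im'];d=z['d']
    m=(im.max(2)<50).astype(np.uint8);x0,y0,x1,y1=r
    mm=np.zeros_like(m);mm[y0:y1,x0:x1]=m[y0:y1,x0:x1]
    N,l,s,c=cv2.connectedComponentsWithStats(mm)
    i=1+s[1:,4].argmax(); q=cv2.minAreaRect(np.argwhere(l==i)[:,::-1].astype(np.float32))
    print(n,s[i],c[i],q); bx=cv2.boxPoints(q);print([plane(n,*p,.130)[:2].round(4) for p in bx],plane(n,*q[0],.130),d[int(q[0][1]),int(q[0][0])],deep(n,*q[0],d[int(q[0][1]),int(q[0][0])]))
z=np.load('pics/t0.npz');im=z['im'];d=z['d']
# height map near spray head
for n,f,(x0,y0,x1,y1) in(('top','t0',(238,180,262,204)),('scene','s0',(346,208,376,240))):
    z=np.load(f'pics/{f}.npz');im=z['im'];d=z['d']
    P=np.array([[deep(n,u,v,d[v,u]) for u in range(x0,x1)] for v in range(y0,y1)])
    H=P[...,2];print(n);print((H*1000).astype(int)[::2,::2])
    k=H>.186
    print(k.sum(),P[k].mean(0),P[k].min(0),P[k].max(0))
E
```

```text
top [263 229   7  34 160] [266.18125 245.18125] ((266.1805114746094, 245.48721313476562), (5.595525741577148, 33.01359939575195), 2.2906100749969482)
[array([0.4396, 0.1071]), array([0.5189, 0.1072]), array([0.5186, 0.0936]), array([0.4394, 0.0937])] [0.47884357 0.10037111 0.13      ] 0.9412637 [0.47893336 0.10054455 0.12869716]
scene [357 190  15  22 110] [364.1        200.24545455] ((363.955078125, 200.471923828125), (4.875990390777588, 23.107954025268555), 32.00538635253906)
[array([0.5296, 0.0993]), array([0.443 , 0.0953]), array([0.4449, 0.1112]), array([0.531 , 0.1146])] [0.48783709 0.10515522 0.13      ] 1.261745 [0.48610074 0.10453197 0.12740453]
top
[[  0   0  -1   1   3   3   3   0  -2   0  -2   1]
 [  3   1   0   1  -4   0  -2   2   0   1  -6   0]
 [ -1  -1   0 137 142 142 142 135 130   0   0  75]
 [ 72 189 191 189 193 188 148 146 145 133  70  68]
 [ 66 193 194 195 195 193 165 149 147 141 133  44]
 [188 193 193 194 191 187 184 168 145 145 141 125]
 [144 191 192 191 189 187 184 167 148 147 141 131]
 [145 190 190 193 192 187 168 164 145 146 140 137]
 [145 166 178 187 187 166
[... 714 characters left out ...]
186   1   4  11  12  31]
 [ 54   4   3   6  84   3 194 191 193 191  10   0   4  15  34]
 [  0  55  52   3  73 189 191 189 195 193   0   6  12  10  33]
 [  2   6   4  50 142 182 190 190 190 194   6   5  17  12  23]
 [ 73  77   5 144 165 164 186 185 192 186 141   7   6  17  13]
 [ 63  66 138 143 160 171 170 176 165 168 148   8   2  12  10]
 [ 49  62 142 144 150 162 169 167 166 164 148 139   5   7   9]
 [ 34 127 141 143 145 149 159 161 156 148 150 143   4   6   6]
 [ 65 131 134 142 145 144 149 148 148 148 145 141   7  52   3]
 [ 52 125 131 138 140 140 146 147 143 142 144 133  74  73   8]]
78 [0.62563597 0.15890303 0.22837448] [0.58177803 0.13768266 0.18608706] [1.17977496 0.35351846 1.16429615]
```

```bash
cat >> h.py <<'E'
def totool(target):
    s=get_state();R=cv2.Rodrigues(np.array(s['eef_rot']))[0]
    return R.T@(np.array(target)-s['eef_pos'])
E
python3 - <<'E'
from h import *
print(viewer.get_calibration('wrist'))
for n,f,(x0,y0,x1,y1) in(('top','t0',(230,176,262,204)),('scene','s0',(346,208,376,240))):
    z=np.load(f'pics/{f}.npz');d=z['d']
    P=np.array([[deep(n,u,v,d[v,u]) for u in range(x0,x1)] for v in range(y0,y1)]);H=P[...,2]
    k=(H>.1885)&(H<.197);print(n,k.sum(),np.median(P[k],0),np.percentile(P[k],[3,97],axis=0))
z=np.load('pics/t0.npz');print(get_state()['eef_rot'],cv2.Rodrigues(get_state()['eef_rot'])[0].round(3))
print(totool([.5,.1,.36]))
E
```

```text
{'mtx': array([[320.17531488,   0.        , 316.02305876],
       [  0.        , 320.17531488, 197.40951393],
       [  0.        ,   0.        ,   1.        ]]), 'k1': -0.00011552789597107612, 'T_tool_cam': array([[ 1.22393438e-05, -9.61844373e-01, -2.73597153e-01,
         6.89249177e-02],
       [ 9.99999831e-01,  1.70972102e-04, -5.56326012e-04,
        -1.00187084e-03],
       [ 5.81876525e-04, -2.73597099e-01,  9.61844212e-01,
        -1.27619751e-01],
       [ 0.00000000e+00,  0.00000000e+00,  0.00000000e+00,
         1.00000000e+00]])}
top 110 [0.60089795 0.15024669 0.19176847] [[0.5828267  0.1374707  0.18885505]
 [0.61301302 0.16101292 0.19449696]]Traceback (most recent call last):
  File "<stdin>", line 5, in <module>
  File "h.py", line 16, in deep
    o,d=ray(n,u,v,pose); return o+d*dep
        ~~~^^^^^^^^^^^^
  File "h.py", line 6, in ray
    c=viewer.get_calibration(n);K=np.array(c['mtx']);k=c['k1']
ValueError: time passes only in moves, steps and waits
```

>>> step_arm(rows=[[0.03,-0.03,-0.05,0,1],[0.07,-0.07,-0.09,0.03,1],[0.1,-0.1,-0.116,0.06,1],[0.14,-0.13,-0.116,0.1,1],[0.18,-0.17,-0.116,0.13,1],[0.21,-0.2,-0.116,0.16,1],[0.25,-0.24,-0.116,0.2,1],[0.29,-0.28,-0.116,0.24,1],[0.33,-0.32,-0.116,0.27,1],[0.37,-0.35,-0.116,0.28,1],[0.41,-0.39,-0.116,0.28,1],[0.44,-0.42,-0.116,0.28,1]])

```text
time: 1.3
eef_pos: [0.4291, -0.018, 0.3609]
eef_rot: [-3.14, 0.002, 0.001]
ft_force: [1.0, -0.7, -0.5]
opening: 0.0855
```

>>> step_arm(rows=[[0.03,-0.04,0,0,1],[0.06,-0.08,0,0,1],[0.07,-0.12,0,0,1],[0.07,-0.12,0,0,1],[0.07,-0.12,0,0,1]])

```text
time: 1.8
eef_pos: [0.4992, 0.1026, 0.3603]
eef_rot: [-3.141, -0.001, 0.003]
ft_force: [0.0, -0.5, 0.2]
opening: 0.0856
```

```bash
sed -i 's/c=viewer.get_calibration(n);/c=cal(n);/' h.py; cat >> h.py <<'E'
import functools
cal=functools.lru_cache(None)(lambda n:viewer.get_calibration(n))
def pts(n,d,box,pose=None):
    x0,y0,x1,y1=box;u,v=np.meshgrid(np.arange(x0,x1),np.arange(y0,y1))
    return np.array([deep(n,a,b,d[b,a],pose) for a,b in zip(u.ravel(),v.ravel())]).reshape(*u.shape,3)
E
python3 - <<'E'
from h import *
s=get_state();print(s['eef_pos'],s['eef_rot'])
im,d=snap('wrist','w1');np.savez('pics/w1p.npz',p=s['eef_pos'],r=s['eef_rot'])
E
```

```text
[0.4991602  0.10261412 0.36027773] [-3.14080608e+00 -1.33738684e-03  3.05060268e-03]
```

View pics/w1.png

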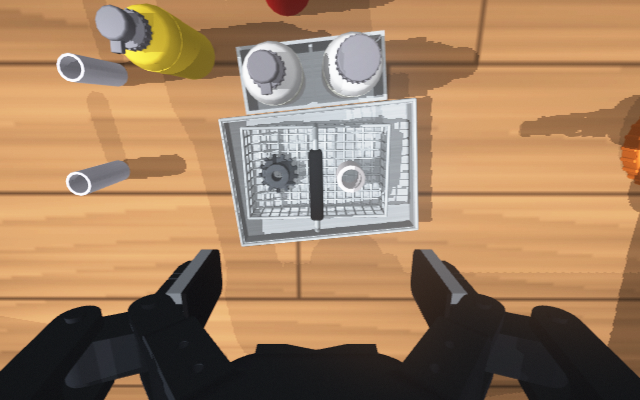

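The wrist view shows the spray button at about (267,66) with its snout at (264,88), the capped bottle at (358,57), and the handle bar at (316,185). The sprocket is at (280,174) and the sleeve at (350,178).

```bash
python3 - <<'E'
from h import *
z=np.load('pics/w1.npz');im=z['im'];d=z['d'];q=np.load('pics/w1p.npz');pose=(q['p'],q['r'])
P=pts('wrist',d,(235,40,300,110),pose);H=P[...,2]
k=(H>.1895)&(H<.196);k=cv2.morphologyEx(k.astype(np.uint8),cv2.MORPH_OPEN,np.ones((9,9)))>0
v,u=np.argwhere(k).T;(c,r)=cv2.minEnclosingCircle(np.c_[u+235,v+40].astype(np.float32));print('spray',k.sum(),np.median(P[k],0),c,r,plane('wrist',*c,.192,pose))
B=np.concatenate([P[k]]);print(np.percentile(B,[1,99],axis=0))
m=(im.max(2)<60).astype(np.uint8);m[:140]=0;m[225:]=0;m[:,:300]=0;m[:,335:]=0
N,l,s,c=cv2.connectedComponentsWithStats(m);i=1+s[1:,4].argmax()
r=cv2.minAreaRect(np.argwhere(l==i)[:,::-1].astype(np.float32));print(r)
bp=[plane('wrist',*p,.130,pose) for p in cv2.boxPoints(r)];print(np.array(bp).round(4))
P=pts('wrist',d,(300,140,335,225),pose);k=(l[140:225,300:335]==i)&(abs(P[...,2]-.13)<.006)
g=P[k][:,:2];print(k.sum(),np.median(P[k],0),np.percentile(P[k],[2,98],axis=0))
R=cv2.minAreaRect((g*1000).astype(np.float32));print(R)
vx=cv2.fitLine((g*1000).astype(np.float32),cv2.DIST_HUBER,0,.01,.01).ravel();print('yaw',np.degrees(np.arctan2(vx[1],vx[0])),vx)
for a,b in [((233,121),(414,99)),((246,240),(416,229))]:
    A=plane('wrist',*a,.03,pose);Bq=plane('wrist',*b,.03,pose);print(A,Bq,np.linalg.norm(A-Bq),np.degrees(np.arctan2(*(A-Bq)[[0,1]])))
E
```

```text
spray 616 [0.60015895 0.15258766 0.19120527] (260.5, 67.0) 16.77060890197754 [0.59997635 0.15164067 0.192     ]
[[0.58793385 0.14167861 0.18961855]
 [0.61189477 0.16261501 0.19284808]]
((316.5, 201.5), (35.0, 11.0), 90.0)
[[0.4815 0.1096 0.13  ]
 [0.4815 0.097  0.13  ]
 [0.4389 0.0967 0.13  ]
 [0.4389 0.1098 0.13  ]]
212 [0.45035174 0.10149519 0.12860032] [[0.43966652 0.09673945 0.12682625]
 [0.47628698 0.10980289 0.13036393]]
((459.5913391113281, 103.31814575195312), (43.14887237548828, 13.113749504089355), 0.147202268242836)
yaw -11.086942 [ 9.8133653e-01 -1.9229831e-01  4.5364893e+02  1.0163633e+02]
[0.54735724 0.21971614 0.03      ] [ 0.57685776 -0.02974365  0.03      ] 0.25119806382932297 -6.744337536978449
[0.36811637 0.21225995 0.03      ] [ 0.38674128 -0.04899564  0.03      ] 0.261918635003343 -4.0777166970779115
```

```bash
python3 - <<'E'
from h import *
z=np.load('pics/w1.npz');im=z['im'];d=z['d'];q=np.load('pics/w1p.npz');pose=(q['p'],q['r'])
m=((im.max(2)<110)).astype(np.uint8)
b=(300,140,335,230);P=pts('wrist',d,b,pose)
for k in ((abs(P[...,2]-.129)<.007),(m[140:230,300:335]>0)&(abs(P[...,2]-.129)<.012)):
    k=k.astype(np.uint8);N,l,s,c=cv2.connectedComponentsWithStats(k);i=1+s[1:,4].argmax();k=l==i
    px=np.argwhere(k)[:,::-1].astype(np.float32)+[300,140];r=cv2.minAreaRect(px.astype(np.float32));print(k.sum(),r)
    print('ctr',plane('wrist',*r[0],.13,pose)); 
    g=np.array([plane('wrist',*p,.13,pose)[:2] for p in px]).astype(np.float32)*1000
    R=cv2.minAreaRect(g);f=cv2.fitLine(g,cv2.DIST_HUBER,0,.01,.01).ravel();print(R,'yaw',np.degrees(np.arctan2(f[1],f[0])))
c=cv2.resize(im[90:250,210:430],(770,560),interpolation=2);cv2.imwrite('pics/w1c.png',c[:,:,::-1])
E
```

```text
949 ((316.2426452636719, 184.0078125), (71.99725341796875, 13.751262664794922), 88.26429748535156)
ctr [0.48150161 0.10360377 0.13      ]
((480.14794921875, 103.59867095947266), (85.10533142089844, 15.74259090423584), 1.4096627235412598) yaw 1.4537357
900 ((316.1082458496094, 184.57247924804688), (70.99771118164062, 13.448371887207031), 88.26429748535156)
ctr [0.48083432 0.10375753 0.13      ]
((479.5371398925781, 103.68854522705078), (83.99811553955078, 15.532825469970703), 1.4096627235412598) yaw 1.7255096
```

View pics/w1c.png

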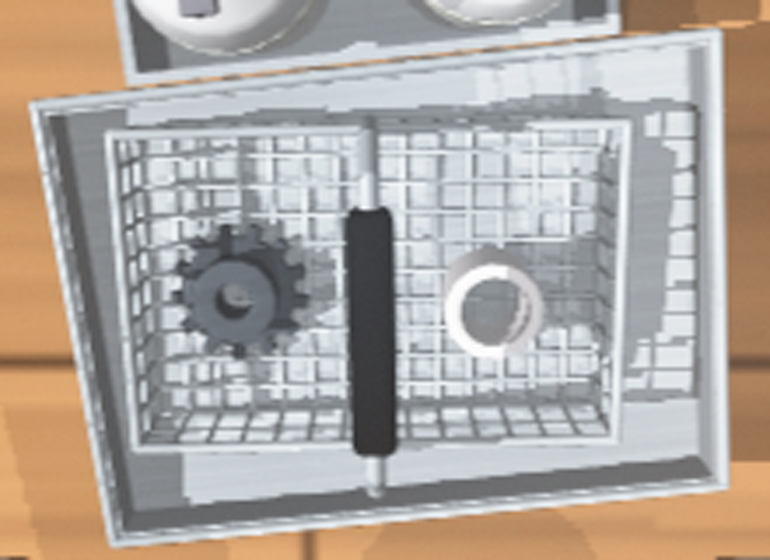

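Both views agree. The bar measures 84 x 15.7 mm with its centre at (0.480, 0.104) and a yaw of about 1.5°. The spray top is at (0.600, 0.152) and measured z 0.191, as it should be. I'll shut the jaws and hover above it.

>>> step_arm(rows=[[0.03,-0.015,0,0,0],[0.07,-0.03,0,0,0],[0.101,-0.049,0.03,0,0],[0.101,-0.049,0.07,0,0],[0.101,-0.049,0.105,0,0],[0.101,-0.049,0.13,0,0],[0.101,-0.049,0.13,0,0],[0.101,-0.049,0.13,0,0]])

```text
time: 2.65
eef_pos: [0.6001, 0.1496, 0.2319]
eef_rot: [-3.141, 0.004, 0.0]
ft_force: [-0.3, -0.0, 0.6]
opening: -0.0001
```

```bash
python3 - <<'E'
from h import *
s=get_state();print(s['eef_pos'],s['eef_rot'],s['ft_force'],s['opening'],totool([.600,.152,.206]))
im,d=snap('wrist','w2');np.savez('pics/w2p.npz',p=s['eef_pos'],r=s['eef_rot'])
E
```

```text
[0.60010354 0.14962578 0.2319186 ] [-3.14068291e+00  3.65334347e-03  3.43611564e-04] [-0.3439402  -0.02881797  0.62341425] -7.3120671223683e-05 [-0.00010336 -0.00235045  0.02592077]
```

View pics/w2.png

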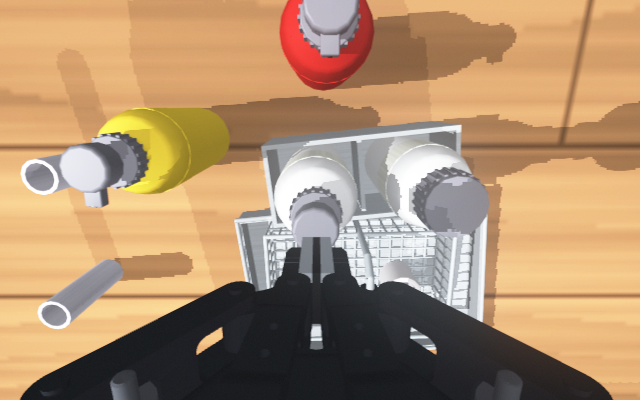

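The shut fingertips sit at (316,245) over the near part of the button at (316,222). I'll check the button's position again from this view.

```bash
python3 - <<'E'
from h import *
z=np.load('pics/w2.npz');im=z['im'];d=z['d'];q=np.load('pics/w2p.npz');pose=(q['p'],q['r'])
P=pts('wrist',d,(285,195,350,250),pose);H=P[...,2]
k=abs(H-.192)<.004
k=cv2.morphologyEx(k.astype(np.uint8),cv2.MORPH_OPEN,np.ones((5,5)))>0
print(k.sum(),np.median(P[k],0),np.percentile(P[k],[1,99],axis=0))
for x in (.596,.60,.604,.608):
    kk=k&(abs(P[...,0]-x)<.0015)
    if kk.any(): print(x,P[kk][:,1].min(),P[kk][:,1].max())
E
```

```text
1236 [0.60472176 0.15109528 0.19081328] [[0.59453739 0.13806854 0.18847652]
 [0.61375189 0.16320993 0.19224209]]
0.596 0.13738818203193162 0.1632234501407287
0.6 0.13742109000004193 0.16372239363005767
0.604 0.13746733454731677 0.1636540530101464
0.608 0.13924395798185057 0.16304378067072353
```

The button centre is (0.600, 0.151), so the fingers are on it. Now I'll press in small steps and watch the force.

>>> step_arm(rows=[[0,-0.001,0.012,0,0],[0,-0.001,0.022,0,0],[0,-0.001,0.026,0,0],[0,-0.001,0.028,0,0],[0,-0.001,0.028,0,0]])

```text
time: 3.2
eef_pos: [0.6004, 0.151, 0.2056]
eef_rot: [-3.14, 0.003, -0.003]
ft_force: [-4.1, -0.6, 4.4]
opening: -0.0001
```

>>> step_arm(rows=[[0,0,0.003,0,0],[0,0,0.005,0,0],[0,0,0.007,0,0],[0,0,0.007,0,0]])

```text
time: 3.6
eef_pos: [0.6006, 0.151, 0.1995]
eef_rot: [-3.14, 0.003, -0.005]
ft_force: [-3.2, -0.5, 7.0]
opening: -0.0001
```

>>> step_arm(rows=[[0,0,0.002,0,0],[0,0,0.003,0,0],[0,0,0.004,0,0],[0,0,0.004,0,0]])

```text
time: 4.0
eef_pos: [0.6007, 0.1511, 0.198]
eef_rot: [-3.14, 0.003, -0.008]
ft_force: [-6.8, -1.6, 12.1]
opening: 0.0001
```

>>> step_arm(rows=[[0,0,0.002,0,0],[0,0,0.003,0,0],[0,0,0.004,0,0],[0,0,0.004,0,0]])

```text
time: 4.4
eef_pos: [0.6009, 0.1511, 0.1979]
eef_rot: [-3.139, 0.003, -0.013]
ft_force: [-9.5, -2.7, 17.4]
opening: -0.0001
```

The tool stopped at z 0.198 while the force rose to 17 N, so the head is on its bottom stop. Releasing straight up.

>>> step_arm(rows=[[0,0,-0.01,0,0],[0,0,-0.03,0,0],[0,0,-0.06,0,0],[0,0,-0.1,0,0],[-0.03,0.01,-0.13,0,0],[-0.07,0.03,-0.155,0,0.5],[-0.1,0.045,-0.155,0,1],[-0.12,0.048,-0.155,0,1],[-0.12,0.048,-0.155,0,1],[-0.12,0.048,-0.155,0,1]])

```text
time: 5.4
eef_pos: [0.4797, 0.1031, 0.3518]
eef_rot: [-3.139, 0.003, -0.015]
ft_force: [0.0, 0.2, -0.8]
opening: 0.0723
```

```bash
python3 - <<'E'
from h import *
s=get_state();print(s['eef_pos'],s['eef_rot'],s['ft_force'],s['opening']);pose=(s['eef_pos'],s['eef_rot'])
R=cv2.Rodrigues(s['eef_rot'])[0];print(R.round(4))
im,d=snap('wrist','w3')
P=pts('wrist',d,(200,10,320,130),pose);H=P[...,2]
k=abs(P[...,0]-.6)+abs(P[...,1]-.151)<.012
print('spray top z',np.median(H[k]),k.sum())
b=(270,140,370,280);P=pts('wrist',d,b,pose)
k=(abs(P[...,2]-.129)<.007)&(im[b[1]:b[3],b[0]:b[2]].max(2)<110)
k=k.astype(np.uint8);N,l,st,c=cv2.connectedComponentsWithStats(k);i=1+st[1:,4].argmax();k=l==i
px=np.argwhere(k)[:,::-1].astype(np.float32)+[b[0],b[1]]
g=np.array([plane('wrist',*p,.13,pose)[:2] for p in px]).astype(np.float32)*1000
f=cv2.fitLine(g,cv2.DIST_HUBER,0,.01,.01).ravel();print(cv2.minAreaRect(g),'yaw',np.degrees(np.arctan2(f[1],f[0])))
E
```

```text
[0.479731   0.10307078 0.35181322] [-3.13925785e+00  2.62182289e-03 -1.46749689e-02] [ 0.02360794  0.231808   -0.82277527] 0.07228830192365392
[[ 1.     -0.0017  0.0094]
 [-0.0017 -1.      0.0023]
 [ 0.0093 -0.0023 -1.    ]]
spray top z 0.1912937942136672 453
((476.9937744140625, 103.8901138305664), (77.27985382080078, 15.080842018127441), 1.5585325956344604) yaw 1.2474977
```

View pics/w3.png

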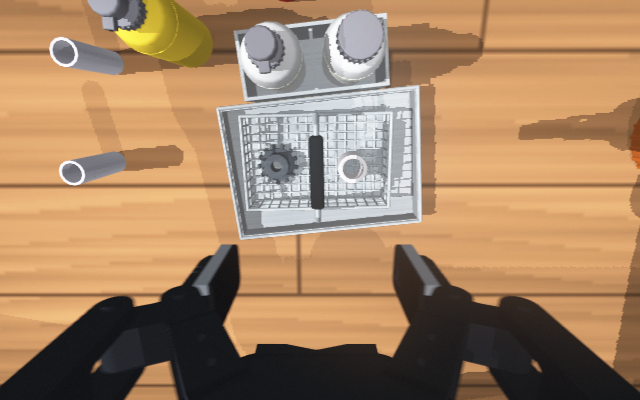

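The spray top is back up at z 0.191. The handle is at y 0.104 with a yaw of 1.5°; this mask cut off its far end, so I'm keeping x = 0.480 from before. Now down to the grip, with the jaws open and a small turn.

>>> step_arm(rows=[[0,0,0.04,-0.027,0.8],[0,0,0.08,-0.027,0.8],[-0.001,0,0.12,-0.027,0.8],[-0.001,0,0.15,-0.027,0.8],[-0.002,0,0.175,-0.027,0.8],[-0.002,0,0.2,-0.027,0.8],[-0.002,0,0.2,-0.027,0.8]])

```text
time: 6.15
eef_pos: [0.4782, 0.1035, 0.1469]
eef_rot: [-3.14, -0.04, -0.0]
ft_force: [-0.9, -0.0, -0.1]
opening: 0.0682
```

```bash
python3 - <<'E'
from h import *
s=get_state();print(s['eef_pos'],s['ft_force'],s['opening'],cv2.Rodrigues(s['eef_rot'])[0].round(4));print(totool([.48,.1038,.114]))
im,d=snap('wrist','w4');pose=(s['eef_pos'],s['eef_rot'])
snap('scene','s4')
z=np.load('pics/s4.npz')['im'];cv2.imwrite('pics/s4c.png',cv2.resize(z[130:290,260:450],(760,600),interpolation=2)[:600,:,::-1])
E
```

```text
[0.47822283 0.10352601 0.14693599] [-0.88461086 -0.04932744 -0.06247113] 0.0681796331322614 [[ 9.997e-01  2.560e-02  2.000e-04]
 [ 2.560e-02 -9.997e-01  1.100e-03]
 [ 2.000e-04 -1.100e-03 -1.000e+00]]
[ 0.00177733 -0.00019373  0.03293655]
```

View pics/w4.png

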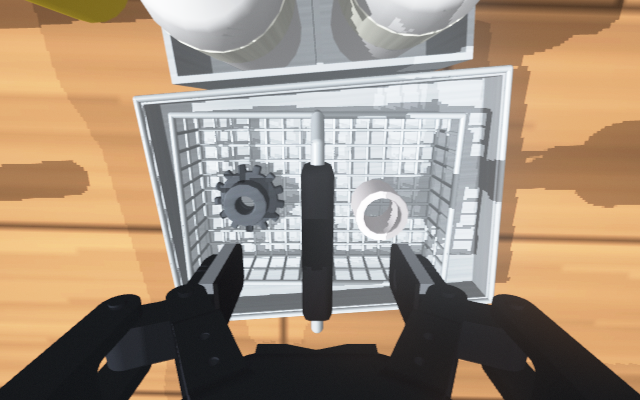

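View pics/s4c.png

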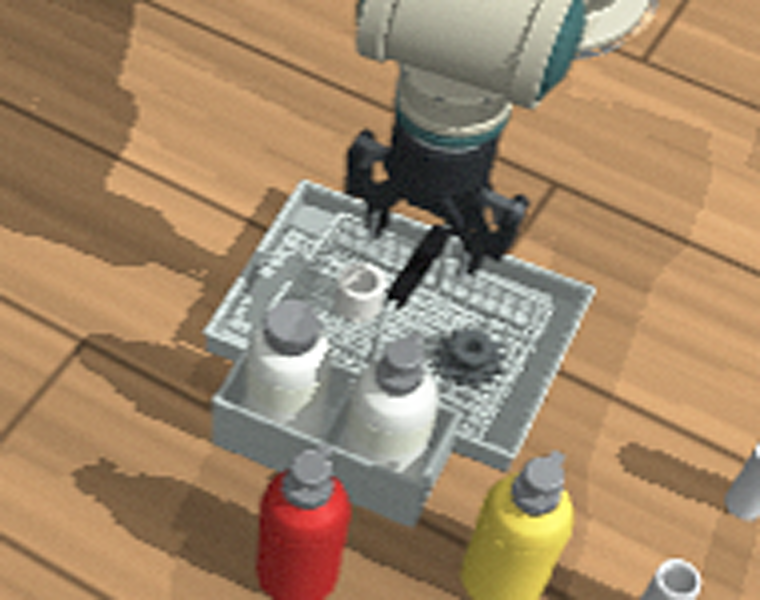

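The bar at (317,240) lies centred and parallel between the jaws. Next I'll work out where the parts put the centre of mass along x.

```bash
python3 - <<'E'
from h import *
s=get_state();pose=(s['eef_pos'],s['eef_rot'])
print(plane('wrist',246,203,.032,pose),plane('wrist',381,214,.048,pose))
d=np.load('pics/w4.npz')['d']
for y0,y1 in((163,175),(315,328)): print(plane('wrist',317,y0,.13,pose),plane('wrist',317,y1,.13,pose))
E
```

```text
[0.47317135 0.16125137 0.032     ] [0.47197246 0.05521965 0.048     ]
[0.52325257 0.10530437 0.13      ] [0.51750573 0.10515253 0.13      ]
[0.44065871 0.10312215 0.13      ] [0.43245945 0.10290552 0.13      ]
```

The parts sit about 8 mm to the -x side of the handle, so the loaded centre of mass is near x = 0.477. The present x of 0.478 suits that. Go down and close.

>>> step_arm(rows=[[0,0,0.02,0,0.8],[0,0,0.033,0,0.8],[0,0,0.033,0,0.8],[0,0,0.033,0,0.3],[0,0,0.033,0,0],[0,0,0.033,0,0],[0,0,0.033,0,0],[0,0,0.033,0,0]], grip_force=80)

```text
time: 7.05
eef_pos: [0.4808, 0.1036, 0.1194]
eef_rot: [-3.14, -0.04, -0.014]
ft_force: [-0.7, -1.8, 4.7]
opening: 0.0145
```

It's gripping (opening 14.5 mm), with the tool pushed up slightly as the pads swung forward. I'll lift slightly and check.

>>> step_arm(rows=[[0,0,0,0,0],[0,0,-0.003,0,0],[0,0,-0.006,0,0],[0,0,-0.01,0,0],[0,0,-0.014,0,0],[0,0,-0.014,0,0]])

```text
time: 7.65
eef_pos: [0.481, 0.1037, 0.134]
eef_rot: [-3.14, -0.04, -0.016]
ft_force: [-0.2, 0.6, -7.0]
opening: 0.0145
```

```bash
python3 - <<'E'
from h import *
s=get_state();print(s['eef_pos'],s['ft_force'],s['ft_torque'],s['opening'],cv2.Rodrigues(s['eef_rot'])[0].round(4))
im,d=snap('wrist','w5')
E
```

```text
[0.48096288 0.10367635 0.13398069] [-0.15569591  0.60319999 -6.99727368] [-0.09575329  0.02158407 -0.06250349] 0.014465268027360607 [[ 0.9996  0.0255  0.01  ]
 [ 0.0255 -0.9997  0.0019]
 [ 0.01   -0.0017 -0.9999]]
```

View pics/w5.png

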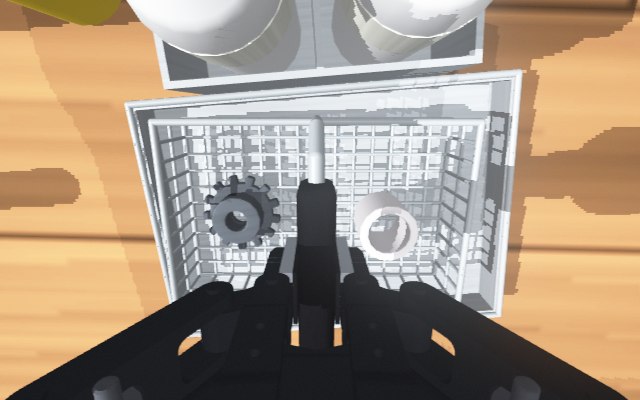

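The wrist force is now -7.0 N, which fits about 0.7 kg, so the basket is off the floor. I'll check that it's level from the rim depths.

```bash
cat >> h.py <<'E'
def level(fn,pose,zr):
    z=np.load('pics/'+fn+'.npz');im,d=z['im'],z['d']
    P=pts('wrist',d,(110,60,540,360),pose);H=P[...,2]
    k=(abs(H-zr)<.012)&(abs(P[...,0]-.48)<.085)&(abs(P[...,1]-.104)<.115)&(im[60:360,110:540].min(2)>110)
    # rim band only, in basket frame (1.5 deg)
    c,s_=np.cos(.026),np.sin(.026);x=P[...,0]-.4805;y=P[...,1]-.104;bx=c*x+s_*y;by=-s_*x+c*y
    for nm,q in(('+x',abs(bx-.064)<.005),('-y',abs(by+.098)<.005),('+y',abs(by-.098)<.005)):
        g=P[k&q];print(nm,len(g),np.median(g,0) if len(g) else '')
        if nm=='+x' and len(g)>20: print('  dz/dy',np.degrees(np.arctan(np.polyfit(g[:,1],g[:,2],1)[0])))
        elif len(g)>20: print('  dz/dx',np.degrees(np.arctan(np.polyfit(g[:,0],g[:,2],1)[0])))
    # sleeve top and sprocket
E
python3 - <<'E'
from h import *
s=get_state();level('w5',(s['eef_pos'],s['eef_rot']),.0685)
E
```

```text
+x 2195 [0.5416552  0.11279093 0.06719907]
  dz/dy -0.038808806108541385
-y 1547 [0.49227282 0.00678417 0.06678549]
  dz/dx 0.515100985640171
+y 1196 [0.49035157 0.20230639 0.06708921]
  dz/dx 0.0849015506815934
```

Level to within about 0.5°. Continuing straight up and slowly, by about another 86 mm.

>>> step_arm(rows=[[0,0,-0.006,0,0],[0,0,-0.014,0,0],[0,0,-0.022,0,0],[0,0,-0.03,0,0],[0,0,-0.038,0,0],[0.001,0,-0.046,0,0],[0.001,0,-0.054,0,0],[0.001,0,-0.062,0,0],[0.001,0,-0.07,0,0],[0.001,0,-0.077,0,0],[0.001,0,-0.082,0,0],[0.001,0,-0.085,0,0]])

```text
time: 8.9
eef_pos: [0.4811, 0.1035, 0.2192]
eef_rot: [-3.14, -0.04, -0.016]
ft_force: [0.1, 0.1, -6.2]
opening: 0.0144
```

>>> step_arm(rows=[[0,0,0,0,0],[0,0,0,0,0],[0,0,0,0,0],[0,0,0,0,0]])

```text
time: 9.3
eef_pos: [0.481, 0.1035, 0.2188]
eef_rot: [-3.14, -0.04, -0.015]
ft_force: [1.0, -0.0, -7.8]
opening: 0.0144
```

```bash
python3 - <<'E'
from h import *
s=get_state();print(s['eef_pos'],s['ft_force'],s['ft_torque'],s['opening'],abs(s['joint_velocities']).max(),cv2.Rodrigues(s['eef_rot'])[0].round(4))
im,d=snap('wrist','w6');level('w6',(s['eef_pos'],s['eef_rot']),s['eef_pos'][2]-.0665)
snap('scene','s6');snap('top','t6')
z=np.load('pics/s6.npz')['im'];t=np.load('pics/t6.npz')['im']
o=np.vstack([cv2.resize(z[100:300,200:480],(420,300)),cv2.resize(t[120:320,140:420],(420,300))]);o=np.hstack([o,np.zeros((600,380,3),np.uint8)]);o[:238,420:]=cv2.resize(im,(380,238))
cv2.imwrite('pics/o6.png',o[:,:,::-1])
E
```

```text
[0.48098894 0.10349161 0.21883424] [ 0.97157314 -0.01468988 -7.77153795] [-0.06423007 -0.04005358  0.02313131] 0.014433754856535067 0.001523757739175267 [[ 0.9996  0.0255  0.0094]
 [ 0.0255 -0.9997  0.0017]
 [ 0.0094 -0.0015 -1.    ]]
+x 2537 [0.54157704 0.11081753 0.15228451]
  dz/dy -0.02887915923833105
-y 1587 [0.49212172 0.00660758 0.15194109]
  dz/dx 0.5466915570096781
+y 1383 [0.48829451 0.20183947 0.15211724]
  dz/dx 0.38957005071647605
```

View pics/o6.png

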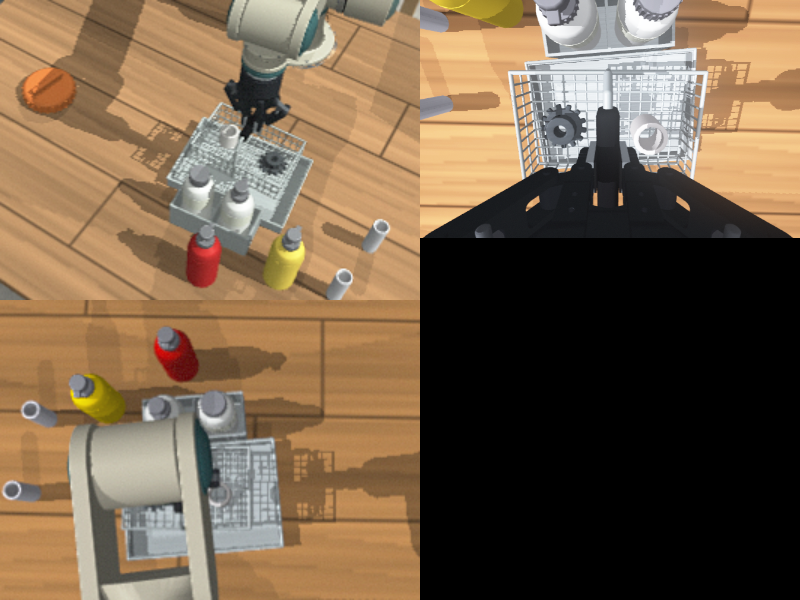

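The basket is up about 99 mm, level to about 0.5°, and still. Both parts are inside, and the spacers and cap are where they were. Handing in.

```bash
python3 - <<'E'
from h import *
print(job.hand_in());
E
```

```text
the job is handed in; nothing more can be done
None
```

The job is done and handed in at about 9.5 s on the robot's clock. The arm is still holding the basket over the tray.

- **Spray:** I pressed the grey spray head of the white +y bottle until it stopped. The tool held at z 0.198 while the force rose to 17 N. After release the head measured z 0.191 again, so it sprang back up.
- **Lift:** I gripped the handle with 80 N and raised the basket straight up about 99 mm (tool z 0.1194 to 0.2188), with about 1 mm or less of sideways drift.
- **Last checks:**
  - The rim depths showed tilt of no more than about 0.5°.
  - The arm was still, and the load read about 7 to 8 N.
  - The sprocket and sleeve were in the basket, and the spacers and hopper cap looked unmoved.
- **What disagreed:**
  - The tool was pushed up about 5 mm as the pads closed, with 4.7 N on it. The grip held.
  - The tool itself leans about 0.5°, much the same as the small slope measured along the basket's x. I left it as it was.

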